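# Gather the steel forming tools into the caddy

## Robot

A 6-joint arm with a two-finger parallel gripper is mounted at the origin on a cart in front of the work surface, level with it; the furniture and walls round the work are solid. World frame = base frame: x ahead of the robot, y to its left, z up, the work surface at z = 0. Lengths are in m, angles in rad, forces in N, time in s.
With the tool pointing down it reaches from about 0.35 to 0.875 m from the base axis. Payload 4.2 kg.
Tool frame: the origin (TCP) lies at the very end of the fingers, on their centre line; the grasp point (between the pads) lies 19 mm behind it; z points along the fingers, y is the line along which they close (so a half turn about z gives the same grasp; the last joint's range is limited). The gripper opens to 87 mm and grips with 3 to 60 N. Pads are 19 mm wide; open, the fingers measure 117 mm over their backs; the gripper's body (75 mm by 190 mm) begins 51 mm behind the grasp point.
Start: joints at [1.605, 0.385, 0.008, 0, -1.194, -0.259], TCP at [0.139, 0.609, 0.223] pointing down, gripper open.
Joint ranges: [-3.14, 3.14], [-1.21, 2.06], [-1.07, 1.41], [-3.16, 2.05], [-2.99, -0.16], [-3.1, 3.1]. Speed limits (rad/s): [2.79, 2.79, 3.14, 3.14, 3.14, 3.14].

## Interface

Orientations are given as [roll, pitch, yaw] about the fixed x, y, z axes, in that order (R = Rz(yaw) Ry(pitch) Rx(roll)).
In Python, from workcell import readout, cams, job_done gives the robot as it stands.
- The arm moves only by the tool jog_arm, never from a script. Its argument "motion" is a list of rows, each a list of 5 numbers: the shift along the tool's x, y, z in cm, then the turn about the tool's z in degrees, then the opening, from -1 (shut) to 1 (fully open), so that 0 is half open. A call has 1 to 10 rows; each row shifts and turns the commanded pose from where the row before left it, along the tool's axes as they then stand; what a row does not reach is not made up. A row lasts 1/12 s, in which the tool goes at most 41.7 mm and 7.16 degrees, less where a joint would pass 70% of its speed; a pose out of reach is approached as far as the arm can. A call is refused whole if a number of a shift passes 4.17 or a number of a turn 7.16, either way. A call with a gripper value outside its range is refused whole. The fingers move at their own pace and stop on an object; "force" is the grip in N (left out, the last holds). Time passes only in rows, so rows that do not move let the fingers close. It gives the time, the measured TCP pose, the force, the opening and the grip force at its end, in the units of the state.
- readout.get_obs(): the state, without advancing time (a new reading comes with each control period).
- cams.read_camera(name): name is "scene" or "top" or "wrist"; returns a dict with "pixels" (400x640x3 uint8, blue, green, red), "mtx" (3x3 intrinsics, pixels), "distortion" ([k1, k2, p1, p2, k3] as OpenCV has them; the pictures are not rectified), "origin" and "attitude" of the camera in the world; the wrist camera has in their place "hand_eye" (4x4, takes a point from camera to tool coordinates, whose origin is the TCP and whose axes are the flange's). Camera axes: x right, y up, looking along -z (the intrinsics and any distortion apply to the point x, -y, -z); pixel columns grow to the right and rows downward; lengths in m; the calibration is good to about 2 mm. A picture is of the moment at which its call begins: read the wrist's pose just before it. There is no depth.
- job_done(): hands the job in; it is judged then, once.
The state is a dict: "time_s": time; "joints": joint angles; "dq": joint speeds; "tau": joint torques, N m; "position": TCP position; "tcp_rot": TCP orientation; "wrist_force": force on the tool from outside, world axes, zero at the start; "wrist_torque": the same for the moment, N m; "opening": opening from 0.0 (shut) to 1.0 (fully open); "gripper_force": force on a finger pad.
Only numpy, scipy, OpenCV 4.12 (cv2) and the standard library are available. Lean on these libraries where they do the work, as an engineer would, in place of code of your own. Each camera call takes 0.05 s, during which the arm holds its last target. There are 200 camera calls.

## Task

Put the steel forming tools away in the caddy, each in its own bin: the plain flat steel block in the red bin, the grooved steel block in the blue bin, the dark V-notched block in the yellow bin and the bright ball-headed punch, standing upright on its foot, in the green bin. The blocks must rest flat on the floor of their bins, right way up as they stand now. The dark punch and the white rubber block do not belong there: leave them where they are.

Things in the scene. Friction and masses are not known exactly. Their poses are not given: they have to be found in the camera images.
- flat_block: Plain flat block of bright steel, smooth top, 52 x 52 mm and 28 mm high, 0.62 kg; x and y along its sides. Origin: centre of its underside; z up as it stands.
- grooved_block: Block of bright steel with parallel grooves across its top, 48 x 48 mm and 30 mm high, 0.5 kg; the grooves run along its y. Origin: centre of its underside; z up as it stands.
- vee_block: Dark grey steel block with a large V notch in its top that runs along its y, 40 (x) x 42 (y) mm and 50 mm high, 0.55 kg; its four sides are upright and flat. Origin: centre of its underside; z up as it stands.
- bright_punch: Dapping punch of bright, light grey steel standing on its foot, 65 mm high, 0.055 kg: round shank 16 mm thick up to about 41 mm, then a ball head 22 mm across centred about 53 mm up. Origin: centre of its underside; z up as it stands.
- dark_punch: Look-alike that stays: dark grey dapping punch standing on its foot, 60 mm high, 17 mm thick. Origin: centre of its underside; z up as it stands.
- rubber_block: Look-alike that stays: smooth white rubber polishing block with rounded edges, 28 (x) x 58 (y) x 18 mm high. Origin: centre of its underside; z up as it stands. Behind the row of tools stands a fixed raised black shelf: front edge at x = 0.607, from the left to y = -0.15, its top 0.18 m above the table; pass in front of it or well over it.
- red_bin: Red bin: open square dish on the caddy, fixed, 81 x 81 mm outside, 75 x 75 mm inside, 9 mm high, floor 3 mm thick. Origin: centre of its underside, 5 mm above the table (so its inner floor is 8 mm and its wall tops 14 mm above the table); x, y along its sides. The four bins form a square, centres 92 mm apart; which colour has which corner varies.
- blue_bin: Blue bin, as the red one.
- yellow_bin: Yellow bin, as the red one.
- green_bin: Green bin, as the red one.

How it is judged:
By the outcome, as a careful person would: the job done as asked, in the order asked, and still so for the second after the job is handed in, with the robot touching nothing.
It also fails if it takes over 125 s, if anything falls off the work surface, if the arm or the gripper's body presses on something with over 40 N, if the wrist force passes 120 N, or if a joint passes its speed limit or range.

## Working session

There is one attempt and no reset: what is moved stays moved. The work goes in short steps, Python scripts to look and compute and a tool call to move; the robot and the scene stay as the last step left them, time stands still between calls to the robot, and variables do not carry over. Pictures are saved under pics/ and viewed, at most 14 in all, crops included, and the job is handed in when it is done.

Besides the shell and the picture viewer there is one more tool, called after "Request:" by a JSON object that holds its "op" and its "data", one argument or row to a line. jog_arm: Moves the arm, as the interface text tells. Its arguments: {"type":"object","properties":{"motion":{"type":"array"},"force":{"type":"number"}},"required":["motion"]}

```bash
mkdir -p pics; ls; cat > h.py <<'E'
import numpy as np, cv2
from scipy.spatial.transform import Rotation as R
from workcell import readout, cams, job_done
def cam(name):
    o=readout.get_obs(); c=cams.read_camera(name)
    K=np.array(c['mtx']);D=np.array(c['distortion'],float)
    if name=='wrist':
        T=np.eye(4);T[:3,:3]=R.from_euler('xyz',o['tcp_rot']).as_matrix();T[:3,3]=o['position']
        T=T@np.array(c['hand_eye'])
    else:
        T=np.eye(4);a=np.array(c['attitude'],float)
        T[:3,:3]=a if a.shape==(3,3) else (R.from_quat(a) if a.size==4 else R.from_euler('xyz',a)).as_matrix()
        T[:3,3]=c['origin']
    return np.array(c['pixels']),K,D,T,c
def px2w(uv,z,K,D,T):
    p=cv2.undistortPoints(np.array(uv,float).reshape(-1,1,2),K,D).reshape(-1,2)
    d=np.c_[p[:,0],-p[:,1],-np.ones(len(p))]@T[:3,:3].T
    o=T[:3,3]; return o+d*((z-o[2])/d[:,2])[:,None]
E
python3 - <<'E'
from h import *
print(readout.get_obs())
for n in ('scene','top','wrist'):
    im,K,D,T,c=cam(n); cv2.imwrite(f'pics/{n}0.png',im); print(n,{k:v for k,v in c.items() if k!='pixels'})
E
```

```text
pics
{'time_s': 0.0, 'joints': array([ 1.60458247e+00,  3.85500254e-01,  6.64783596e-03, -5.35029009e-04,
       -1.19402421e+00, -2.58636192e-01]), 'dq': array([ 5.32531022e-04, -1.37077996e-05, -1.39651518e-04, -8.69354285e-04,
       -3.39907034e-04,  3.66414369e-04]), 'tau': array([ 1.39859912e-03, -3.90658915e+01,  1.87408483e+01,  4.21994403e+00,
        1.11012973e-02, -1.75497066e-04]), 'position': array([0.13916574, 0.60868448, 0.22149687]), 'tcp_rot': array([ 3.13945436e+00, -5.15188575e-05, -2.25047356e-01]), 'wrist_force': array([-0.96713035, -0.09575545, -0.95013032]), 'wrist_torque': array([ 0.00206245, -0.03987876, -0.04992354]), 'gripper_force': 0.0, 'opening': 1.0012347835201103}
scene {'mtx': array([[380.14556956,   0.        , 318.45041193],
       [  0.        , 380.14556956, 199.143641  ],
       [  0.        ,   0.        ,   1.        ]]), 'distortion': array([0.02597035, 0.        , 0.        , 0.        , 0.        ]), 'origin': array([0.18652556, 0.68764219, 0.74196594]), 'attitude': array([ 0.82886956, -0.01926684, -2.66672267])}
top {'mtx': array([[475.063
[... 256 characters left out ...]
, -0.00240969,  1.28019488]), 'attitude': array([ 0.07734092,  0.00573196, -1.58669932])}
wrist {'mtx': array([[329.76695963,   0.        , 321.12992666],
       [  0.        , 329.76695963, 195.39042258],
       [  0.        ,   0.        ,   1.        ]]), 'distortion': array([-0.06580868,  0.        ,  0.        ,  0.        ,  0.        ]), 'hand_eye': array([[ 4.30423172e-04,  9.62079085e-01,  2.72770323e-01,
         7.49536435e-02],
       [ 9.99999836e-01, -5.17224787e-04,  2.46317297e-04,
         3.03961283e-04],
       [ 3.78060291e-04,  2.72770172e-01, -9.62079150e-01,
        -1.62006144e-01],
       [ 0.00000000e+00,  0.00000000e+00,  0.00000000e+00,
         1.00000000e+00]])}
```

View pics/scene0.png

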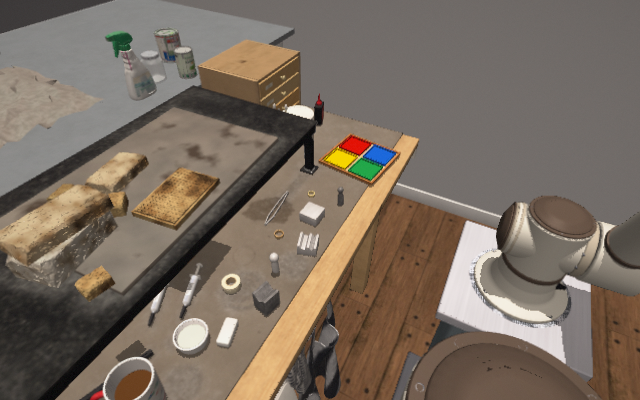

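View pics/top0.png

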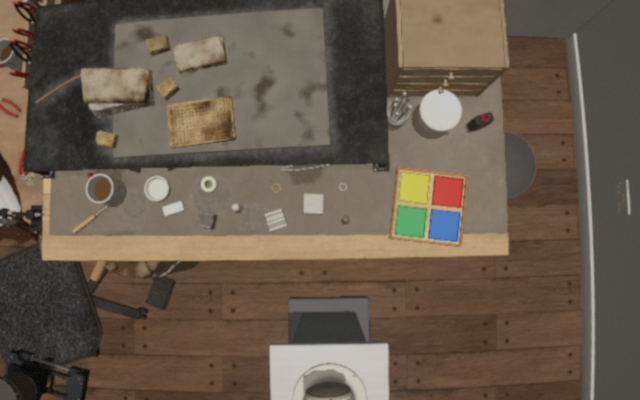

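The scene view shows the row of tools. In the top view: flat (313,204), grooved (275,219), vee (206,221), bright punch (236,208), dark punch (345,220), rubber (173,209). The bins are at yellow (414,187), red (448,191), green (410,221) and blue (444,226).

```bash
python3 - <<'E'
from h import *
im,K,D,T,c=cam('top')
pts=dict(flat=(313,204,.028),groov=(275,219,.03),vee=(206,221,.05),bp=(236,208,.053),dp=(345,220,.06),rub=(173,209,.018))
for n,(u,v,z) in pts.items(): print(n,px2w((u,v),z,K,D,T)[0].round(4))
hsv=cv2.cvtColor(im,cv2.COLOR_BGR2HSV)
roi=np.zeros(im.shape[:2],bool); roi[165:248,388:470]=1
for n,a,b in (('yellow',22,35),('green',45,80),('blue',100,125),('red',-1,6)):
    m=((hsv[...,0]>=a)&(hsv[...,0]<=b)|((n=='red')&(hsv[...,0]>174)))&(hsv[...,1]>130)&(hsv[...,2]>70)&roi
    cnt=max(cv2.findContours(m.astype('uint8'),0,2)[0],key=cv2.contourArea)
    r=cv2.minAreaRect(cnt); w=px2w(cv2.boxPoints(r),.012,K,D,T)
    e=w[1]-w[0]; f=w[2]-w[1]
    print(n,w.mean(0).round(4),np.linalg.norm(e).round(3),np.linalg.norm(f).round(3),np.degrees(np.arctan2(e[1],e[0])).round(1)%90)
cv2.imwrite('pics/topcrop.png',cv2.resize(im[160:250,150:480],None,fx=2.4,fy=2.4,interpolation=cv2.INTER_CUBIC))
E
```

```text
flat [0.5232 0.0333 0.028 ]
groov [0.485 0.134 0.03 ]
vee [0.4816 0.3135 0.05  ]
bp [0.5143 0.2333 0.053 ]
dp [ 0.4785 -0.0492  0.06  ]
rub [0.5163 0.413  0.018 ]
yellow [ 0.5649 -0.2387  0.012 ] 0.08 0.079 82.0Traceback (most recent call last):
  File "<stdin>", line 9, in <module>
ValueError: max() iterable argument is empty
```

```bash
python3 - <<'E'
from h import *
im,K,D,T,c=cam('top')
hsv=cv2.cvtColor(im,cv2.COLOR_BGR2HSV).astype(int)
C={}
for n,u,v in (('yellow',414,187),('green',410,221),('blue',444,226),('red',448,191)):
    h0=np.median(hsv[v-5:v+6,u-5:u+6].reshape(-1,3),0)
    dh=np.abs(hsv[...,0]-h0[0]); dh=np.minimum(dh,180-dh)
    m=((dh<8)&(hsv[...,1]>h0[1]*.7)&(hsv[...,2]>h0[2]*.5)).astype('uint8')
    m[:,:388]=0;m[:,470:]=0;m[:165]=0;m[248:]=0
    cnt=max(cv2.findContours(m,0,2)[0],key=cv2.contourArea)
    w=px2w(cv2.boxPoints(cv2.minAreaRect(cnt)),.012,K,D,T)
    C[n]=w.mean(0); print(n,h0,C[n].round(4),np.linalg.norm(w[1]-w[0]).round(3),np.linalg.norm(w[2]-w[1]).round(3))
ctr=sum(C.values())/4
def ang(a,b): d=C[b]-C[a]; return np.degrees(np.arctan2(d[1],d[0])).round(2),np.linalg.norm(d).round(4)
print(ctr,ang('red','yellow'),ang('blue','green'),ang('green','yellow'),ang('blue','red'))
E
```

```text
yellow [ 29. 146. 199.] [ 0.5657 -0.2394  0.012 ] 0.083 0.083
green [ 66. 113. 169.] [ 0.4741 -0.2267  0.012 ] 0.075 0.076
blue [108. 148. 189.] [ 0.4616 -0.3178  0.012 ] 0.077 0.078
red [  2. 173. 196.] [ 0.5529 -0.3303  0.012 ] 0.081 0.082
[ 0.51355892 -0.27856155  0.012     ] (np.float64(81.94), np.float64(0.0918)) (np.float64(82.17), np.float64(0.0919)) (np.float64(-7.9), np.float64(0.0925)) (np.float64(-7.84), np.float64(0.0922))
```

Request:
{"op": "jog_arm", "data": {
  "motion": [
    [0,0,-1.5,6.96,1],
    [0,0,-1.5,6.96,1],
    [0,0,-1.5,6.96,1],
    [0,0,-1.5,6.96,1],
    [0,0,-1.5,6.96,1],
    [0,0,-1.5,6.96,1],
    [0,0,-1.5,6.96,1],
    [0,0,-1.5,6.96,1],
    [0,0,0,6.96,1],
    [0,0,0,6.96,1]
  ],
  "force": 40
}}

```text
time_s: 1.08
position: [0.1393, 0.6096, 0.3438]
tcp_rot: [-3.141, 0.002, -1.446]
wrist_force: [0.9, -0.0, -0.3]
opening: 1.001
gripper_force: 0.0
```

Request:
{"op": "jog_arm", "data": {
  "motion": [
    [0,0,0,6.96,1],
    [0,0,0,6.96,1],
    [0,0,0,6.96,1],
    [0,0,0,6.96,1],
    [0,0,0,6.96,1],
    [0,0,0,6.96,1],
    [0,0,0,6.96,1],
    [0,0,0,6.96,1],
    [0,0,0,6.96,1],
    [0,0,0,6.96,1]
  ]
}}

```text
time_s: 1.92
position: [0.1392, 0.6092, 0.3423]
tcp_rot: [-3.141, -0.0, -2.66]
wrist_force: [-0.7, -0.7, 0.4]
opening: 0.999
gripper_force: 0.0
```

Request:
{"op": "jog_arm", "data": {
  "motion": [
    [0,0,0,6.96,1],
    [0,0,0,6.96,1],
    [0,0,0,6.96,1],
    [0,0,0,6.96,1],
    [0,0,0,0,1]
  ]
}}

```text
time_s: 2.33
position: [0.1606, 0.6088, 0.3417]
tcp_rot: [3.141, -0.019, -3.108]
wrist_force: [-0.0, 0.7, 1.2]
opening: 1.002
gripper_force: 0.0
```

```bash
python3 - <<'E'
from h import *
o=readout.get_obs(); print(o['joints'].round(3),o['position'].round(4),o['tcp_rot'].round(3))
E
```

```text
[ 1.56   0.345  0.248 -0.019 -1.474 -3.096] [0.1606 0.6088 0.3417] [ 3.141 -0.019 -3.108]
```

Request:
{"op": "jog_arm", "data": {
  "motion": [
    [-2,-3.2,0,0,1],
    [-2,-3.2,0,0,1],
    [-2,-3.2,0,0,1],
    [-2,-3.2,0,0,1],
    [-2,-3.2,0,0,1],
    [-2,-3.2,0,0,1],
    [-2,-3.2,0,0,1],
    [-2,-3.2,0,0,1],
    [-2,-3.2,0,0,1],
    [0,0,0,0,1]
  ]
}}

```text
time_s: 3.17
position: [0.3507, 0.323, 0.3388]
tcp_rot: [3.141, -0.018, -3.111]
wrist_force: [-0.3, 1.5, 0.1]
opening: 1.001
gripper_force: 0.0
```

Request:
{"op": "jog_arm", "data": {
  "motion": [
    [-2,-3.2,0,0,1],
    [-2,-3.2,0,0,1],
    [-2,-3.2,0,0,1],
    [-2,-3.2,0,0,1],
    [-2,-3.2,0,0,1],
    [-2,-2,0,0,1],
    [-2,0,0,0,1],
    [-1,0,0,0,1],
    [0,0,0,0,1],
    [0,0,0,0,1]
  ]
}}

```text
time_s: 4.0
position: [0.5048, 0.1533, 0.3344]
tcp_rot: [3.141, -0.021, -3.106]
wrist_force: [0.1, 0.5, -0.6]
opening: 0.999
gripper_force: 0.0
```

```bash
python3 - <<'E'
from h import *
o=readout.get_obs(); print(o['joints'].round(3),o['position'].round(4),o['tcp_rot'].round(3))
im,K,D,T,c=cam('wrist');cv2.imwrite('pics/w1.png',im); np.savez('w1.npz',im=im,K=K,D=D,T=T)
E
```

```text
[ 0.595  0.168 -0.011 -0.012 -1.409 -2.129] [0.5048 0.1533 0.3344] [ 3.141 -0.021 -3.106]
```

View pics/w1.png

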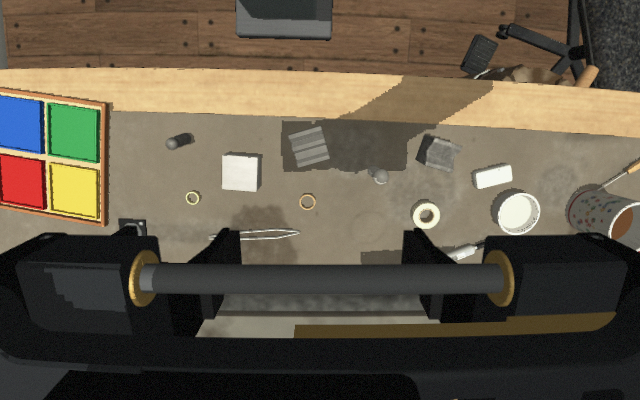

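The wrist view shows flat (240,172), grooved (309,147), dark punch (180,141), bright punch (378,176), vee (438,152), rubber (492,176). The bins are at the left.

```bash
python3 - <<'E'
from h import *
d=np.load('w1.npz');im=d['im']
g=cv2.cvtColor(im,cv2.COLOR_BGR2GRAY)
a=cv2.resize(im[125:200,210:340],None,fx=6,fy=6,interpolation=cv2.INTER_CUBIC)[:,:780]
b=cv2.resize(im[125:200,355:485],None,fx=6,fy=6,interpolation=cv2.INTER_CUBIC)
b=cv2.resize(b,None,fx=.3,fy=.3) if 0 else b
cv2.imwrite('pics/c1.png',a);cv2.imwrite('pics/c2.png',b)
def go(n,box,th,z):
    u0,u1,v0,v1=box; m=(g[v0:v1,u0:u1]>th).astype('uint8')
    m=cv2.morphologyEx(m,3,np.ones((5,5)))
    c=max(cv2.findContours(m,0,2)[0],key=cv2.contourArea)+np.array([u0,v0])
    w=px2w(c.reshape(-1,2),z,d['K'],d['D'],d['T'])[:,:2]
    r=cv2.minAreaRect((w*1000).astype('float32')); print(n,r)
go('flat',(215,268,148,197),190,.028)
go('groov',(282,335,122,175),110,.03)
go('vee',(412,470,130,175),60,.05)
E
```

```text
flat ((526.87158203125, 35.04853820800781), (50.60234832763672, 50.67176055908203), 87.38163757324219)
groov ((481.29638671875, 134.06768798828125), (55.401573181152344, 47.57364273071289), 18.099262237548828)
vee ((483.6057434082031, 317.39569091796875), (60.76543045043945, 84.2347412109375), 2.6054887771606445)
```

View pics/c1.png

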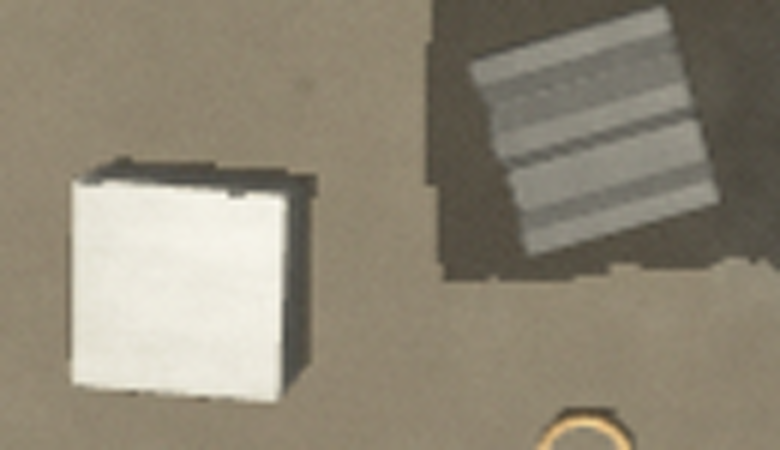

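View pics/c2.png

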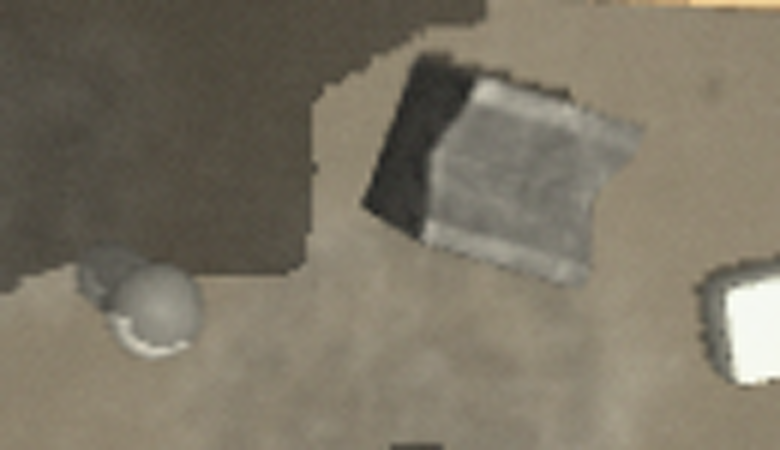

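c1 shows the flat top corners at (73,180), (287,190), (280,402), (72,385) in crop pixels. The grooved top corners are (470,68), (665,8), (718,200), (528,254). In c2 the vee top corners are (478,80), (645,128), (585,285), (425,242), and the ball head is at (158,307).

```bash
python3 - <<'E'
from h import *
d=np.load('w1.npz')
def go(n,c,off,z):
    c=(np.array(c,float)+.5)/6-.5+off
    w=px2w(c,z,d['K'],d['D'],d['T'])[:,:2]
    print(n,w.mean(0).round(4),[(np.linalg.norm(e).round(4),np.degrees(np.arctan2(e[1],e[0])).round(1)) for e in np.roll(w,-1,0)-w] if len(w)>1 else '')
go('flat',[(73,180),(287,190),(280,402),(72,385)],(210,125),.028)
go('groov',[(470,68),(665,8),(718,200),(528,254)],(210,125),.03)
go('vee',[(478,80),(645,128),(585,285),(425,242)],(355,125),.05)
go('bp',[(158,307)],(355,125),.053)
E
```

```text
flat [0.5267 0.0352] [(np.float64(0.0515), np.float64(89.1)), (np.float64(0.0523), np.float64(-2.5)), (np.float64(0.0514), np.float64(-92.8)), (np.float64(0.0506), np.float64(177.6))]
groov [0.4852 0.1353] [(np.float64(0.0477), np.float64(108.8)), (np.float64(0.0466), np.float64(17.7)), (np.float64(0.0472), np.float64(-72.0)), (np.float64(0.0459), np.float64(-161.7))]
vee [0.4875 0.3212] [(np.float64(0.0411), np.float64(77.2)), (np.float64(0.038), np.float64(-14.1)), (np.float64(0.0398), np.float64(-102.4)), (np.float64(0.0382), np.float64(167.8))]
bp [0.5187 0.2363]
```

```bash
cat >> h.py <<'E'
def go(x,y,z,yaw=None,o=None):
    "turn (deg about tool z) and shift (cm, tool axes after the turn) to TCP target x,y,z"
    o=o or readout.get_obs(); Rm=R.from_euler('xyz',o['tcp_rot']); t=0
    if yaw is not None:
        t=-((yaw-np.degrees(o['tcp_rot'][2])+180)%360-180)
        Rm=Rm*R.from_euler('z',t,degrees=True)
    s=Rm.inv().apply(np.array([x,y,z])-o['position'])*100
    print('turn %.1f shift'%t,s.round(2)); o=dict(o); o['position']=np.array([x,y,z]); o['tcp_rot']=Rm.as_euler('xyz'); return o
E
python3 - <<'E'
from h import *
o=go(.5265,.035,.10,-182.3); o=go(.5265,.035,.009,None,o); o=go(.5265,.035,.12,None,o)
o=go(.553,-.33,.12,-187.9,o);o=go(.553,-.33,.018,None,o)
E
```

```text
turn 4.4 shift [ -3.16 -11.74  23.43]
turn 0.0 shift [-0.18  0.    9.1 ]
turn 0.0 shift [  0.22  -0.   -11.1 ]
turn 5.6 shift [ -7.64 -35.79  -0.07]
turn 0.0 shift [-0.2   0.02 10.2 ]
```

Request:
{"op": "jog_arm", "data": {
  "motion": [
    [0,0,0,4.4,1],
    [-0.53,-2,0,0,1],
    [-0.53,-2,4,0,1],
    [-0.53,-2,4,0,1],
    [-0.53,-2,4,0,1],
    [-0.53,-2,4,0,1],
    [-0.53,-1.74,4,0,1],
    [0,0,3.4,0,1],
    [0,0,0,0,1],
    [0,0,0,0,1]
  ]
}}

```text
time_s: 4.88
position: [0.5252, 0.0417, 0.1143]
tcp_rot: [-3.14, -0.022, 3.102]
wrist_force: [0.6, 0.3, 0.3]
opening: 1.0
gripper_force: 0.0
```

```bash
python3 - <<'E'
from h import *
o=readout.get_obs(); print(o['position'].round(4),o['tcp_rot'].round(3))
go(.5265,.035,.009,-182.3)
im,K,D,T,c=cam('wrist');cv2.imwrite('pics/w2.png',im)
E
```

```text
[0.5252 0.0417 0.1143] [-3.14  -0.022  3.102]
turn 0.0 shift [-0.39 -0.64 10.53]
```

View pics/w2.png

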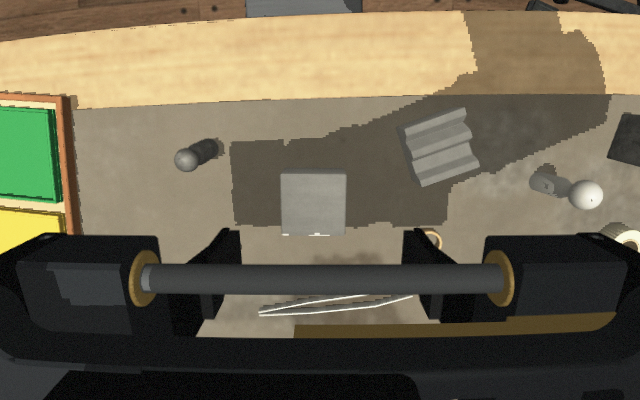

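The flat block sits at (281–346, 173–235), square to the fingers and close to centred. I'll descend and grip it.

Request:
{"op": "jog_arm", "data": {
  "motion": [
    [-0.2,-0.32,2.5,0,1],
    [-0.19,-0.32,2.5,0,1],
    [0,0,2.5,0,1],
    [0,0,2,0,1],
    [0,0,1,0,1],
    [0,0,0,0,1],
    [0,0,0,0,1]
  ]
}}

```text
time_s: 5.52
position: [0.5295, 0.0359, 0.0114]
tcp_rot: [3.141, -0.016, 3.102]
wrist_force: [-0.4, -0.2, 0.2]
opening: 0.999
gripper_force: 0.0
```

Request:
{"op": "jog_arm", "data": {
  "motion": [
    [0,0,0,0,-1],
    [0,0,0,0,-1],
    [0,0,0,0,-1],
    [0,0,0,0,-1],
    [0,0,0,0,-1],
    [0,0,0,0,-1],
    [0,0,0,0,-1],
    [0,0,0,0,-1]
  ],
  "force": 40
}}

```text
time_s: 6.18
position: [0.5279, 0.0348, 0.0097]
tcp_rot: [-3.141, -0.019, 3.1]
wrist_force: [-0.4, 0.7, 1.6]
opening: 0.595
gripper_force: 40.0
```

Request:
{"op": "jog_arm", "data": {
  "motion": [
    [0,0,-2,0,-1],
    [0,0,-3,0,-1],
    [0,0,-3,0,-1],
    [0,0,-3,0,-1],
    [0,-2,0,5.6,-1],
    [-0.8,-3.4,0,0,-1],
    [-0.8,-3.4,0,0,-1],
    [-0.8,-3.4,0,0,-1],
    [-0.8,-3.4,0,0,-1],
    [-0.8,-3.4,0,0,-1]
  ]
}}

```text
time_s: 7.02
position: [0.5431, -0.1603, 0.1169]
tcp_rot: [-3.14, -0.024, 3.002]
wrist_force: [1.0, 0.3, -6.8]
opening: 0.594
gripper_force: 40.0
```

Request:
{"op": "jog_arm", "data": {
  "motion": [
    [-0.8,-3.4,0,0,-1],
    [-0.8,-3.4,0,0,-1],
    [-0.8,-3.4,0,0,-1],
    [-0.8,-3.4,0,0,-1],
    [-0.6,-3,0,0,-1],
    [0,0,0,0,-1],
    [0,0,0,0,-1]
  ]
}}

```text
time_s: 7.6
position: [0.5575, -0.3297, 0.1154]
tcp_rot: [3.141, -0.024, 2.998]
wrist_force: [-1.2, -0.7, -7.0]
opening: 0.592
gripper_force: 40.0
```

```bash
python3 - <<'E'
from h import *
o=readout.get_obs(); print(o['position'].round(4),o['tcp_rot'].round(3),o['opening'],o['wrist_force'])
o=go(.553,-.33,.06,-187.9);go(.553,-.33,.018,None,o)
im,K,D,T,c=cam('wrist');cv2.imwrite('pics/w3.png',im)
# red bin rim check
hsv=cv2.cvtColor(im,cv2.COLOR_BGR2HSV)
for n,a,b in (('green',50,80),('blue',100,125)):
    m=((hsv[...,0]>=a)&(hsv[...,0]<=b)&(hsv[...,1]>120)).astype('uint8')
    r=cv2.minAreaRect(max(cv2.findContours(m,0,2)[0],key=cv2.contourArea)); w=px2w(cv2.boxPoints(r),.012,K,D,T);print(n,r,w.mean(0).round(4))
E
```

```text
[ 0.5575 -0.3297  0.1154] [ 3.141 -0.024  2.998] 0.5923640928993268 [-1.17002023 -0.66145839 -7.00739069]
turn -0.3 shift [ 0.31 -0.1   5.55]
turn 0.0 shift [-0.1 -0.   4.2]
green ((438.33343505859375, 77.49603271484375), (105.32727813720703, 107.51714324951172), 1.3639276027679443) [ 0.476  -0.2251  0.012 ]
blue ((320.4573669433594, 77.46437072753906), (108.06446075439453, 106.12483215332031), 89.30972290039062) [ 0.4636 -0.3168  0.012 ]
```

View pics/w3.png

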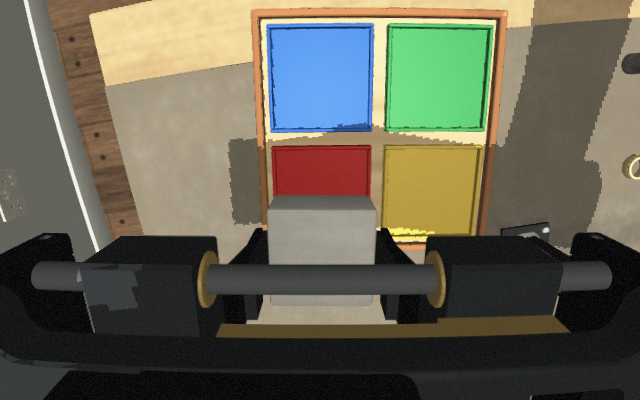

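Block is centred over the red bin, and the blue (320,77) and green (438,77) rims confirm the bin layout. Lowering.

Request:
{"op": "jog_arm", "data": {
  "motion": [
    [0.1,-0.1,2,0,-1],
    [0.1,0,2,0,-1],
    [0,0,2,0,-1],
    [0,0,1.7,0,-1],
    [0,0,1,0,-1],
    [0,0,0.5,0,-1],
    [0,0,0.2,0,-1],
    [0,0,0,0,-1],
    [0,0,0,0,-1]
  ]
}}

```text
time_s: 8.4
position: [0.5567, -0.3295, 0.0259]
tcp_rot: [-3.139, -0.017, 3.003]
wrist_force: [1.2, 0.0, -6.1]
opening: 0.589
gripper_force: 40.0
```

Request:
{"op": "jog_arm", "data": {
  "motion": [
    [0.15,0,0.3,0,-1],
    [0,0,0.2,0,-1],
    [0,0,0.1,0,-1],
    [0,0,0,0,-1],
    [0,0,0,0,-1]
  ]
}}

```text
time_s: 8.82
position: [0.5542, -0.3294, 0.0189]
tcp_rot: [-3.139, -0.019, 3.002]
wrist_force: [0.9, 0.5, -5.9]
opening: 0.593
gripper_force: 40.0
```

Request:
{"op": "jog_arm", "data": {
  "motion": [
    [0,0,0.1,0,-1],
    [0,0,0,0,-1],
    [0,0,0,0,0.4],
    [0,0,0,0,0.4],
    [0,0,0,0,0.4],
    [0,0,0,0,0.4],
    [0,0,-2,0,0.4],
    [0,0,-3,0,0.4],
    [0,0,-4,0,0.4],
    [0,0,-2,0,1]
  ]
}}

```text
time_s: 9.65
position: [0.5584, -0.3306, 0.1333]
tcp_rot: [-3.137, -0.012, 3.004]
wrist_force: [1.2, -0.8, 1.2]
opening: 0.722
gripper_force: 0.0
```

```bash
python3 - <<'E'
from h import *
o=go(.485,.135,.14,-162);go(.485,.135,.0095,None,o)
E
```

```text
turn -25.9 shift [-7.4  46.55 -0.74]
turn 0.0 shift [-1.700e-01 -1.000e-02  1.305e+01]
```

Request:
{"op": "jog_arm", "data": {
  "motion": [
    [0,0,0,-6.5,1],
    [0,0,0,-6.5,1],
    [0,0,0,-6.5,1],
    [0,0,-1,-6.4,1],
    [-0.53,3.3,0,0,1],
    [-0.53,3.3,0,0,1],
    [-0.53,3.3,0,0,1],
    [-0.53,3.3,0,0,1],
    [-0.53,3.3,0,0,1],
    [-0.53,3.3,0,0,1]
  ]
}}

```text
time_s: 10.48
position: [0.5257, -0.1298, 0.1394]
tcp_rot: [3.136, -0.016, -2.829]
wrist_force: [0.3, 1.2, 0.3]
opening: 1.002
gripper_force: 0.0
```

Request:
{"op": "jog_arm", "data": {
  "motion": [
    [-0.53,3.3,0,0,1],
    [-0.53,3.3,0,0,1],
    [-0.53,3.3,0,0,1],
    [-0.53,3.3,0,0,1],
    [-0.53,3.3,0,0,1],
    [-0.53,3.3,0,0,1],
    [-0.53,3.3,0,0,1],
    [-0.53,3.3,0,0,1],
    [0,0,0,0,1],
    [0,0,0,0,1]
  ]
}}

```text
time_s: 11.32
position: [0.485, 0.1348, 0.1402]
tcp_rot: [3.135, -0.016, -2.825]
wrist_force: [-0.1, 0.0, 0.2]
opening: 0.996
gripper_force: 0.0
```

```bash
python3 - <<'E'
from h import *
o=readout.get_obs(); print(o['position'].round(4),o['tcp_rot'].round(3))
o=go(.485,.135,.0095,-162)
im,K,D,T,c=cam('wrist');cv2.imwrite('pics/w4.png',im); np.savez('w4.npz',im=im,K=K,D=D,T=T)
E
```

```text
[0.485  0.1348 0.1402] [ 3.135 -0.016 -2.825]
turn 0.1 shift [-0.22 -0.07 13.07]
```

View pics/w4.png

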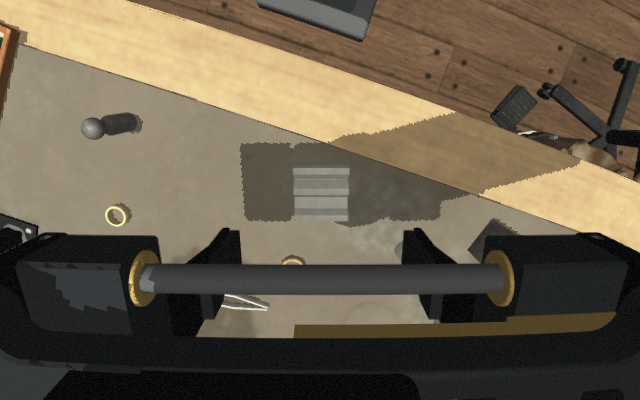

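The grooved block is at (293–349, 168–220), square to the fingers and centred. Descend and grip.

Request:
{"op": "jog_arm", "data": {
  "motion": [
    [-0.1,0,3.5,0,1],
    [-0.1,0,3.5,0,1],
    [0,0,2.5,0,1],
    [0,0,2,0,1],
    [0,0,1,0,1],
    [0,0,0.5,0,1],
    [0,0,0,0,1],
    [0,0,0,0,1]
  ]
}}

```text
time_s: 12.03
position: [0.4852, 0.1338, 0.0103]
tcp_rot: [3.135, -0.016, -2.829]
wrist_force: [-0.7, 0.2, 0.2]
opening: 0.999
gripper_force: 0.0
```

Request:
{"op": "jog_arm", "data": {
  "motion": [
    [0,0,0,0,-1],
    [0,0,0,0,-1],
    [0,0,0,0,-1],
    [0,0,0,0,-1],
    [0,0,0,0,-1],
    [0,0,0,0,-1],
    [0,0,0,0,-1],
    [0,0,0,0,-1]
  ]
}}

```text
time_s: 12.7
position: [0.4844, 0.1341, 0.0095]
tcp_rot: [3.135, -0.018, -2.829]
wrist_force: [-0.4, 1.5, 0.9]
opening: 0.544
gripper_force: 40.0
```

```bash
python3 - <<'E'
from h import *
d=np.load('w4.npz'); print(px2w([(293,168),(349,168),(349,220),(293,220)],.03,d['K'],d['D'],d['T']).mean(0).round(4))
o=readout.get_obs(); print(o['position'].round(4),o['tcp_rot'].round(3))
o=go(o['position'][0],o['position'][1],.13);o=go(.4625,-.317,.13,-188,o);go(.4625,-.317,.0185,None,o)
E
```

```text
[0.4849 0.1351 0.03  ]
[0.4844 0.1341 0.0095] [ 3.135 -0.018 -2.829]
turn 0.0 shift [  0.21   0.08 -12.04]
turn 25.9 shift [ -4.11 -44.97  -0.  ]
turn 0.0 shift [-0.21  0.02 11.15]
```

Request:
{"op": "jog_arm", "data": {
  "motion": [
    [0,0,-2,0,-1],
    [0.1,0,-3,0,-1],
    [0.1,0,-4,0,-1],
    [0,0,-3,0,-1],
    [0,0,0,6.5,-1],
    [0,0,0,6.5,-1],
    [0,0,0,6.5,-1],
    [0,0,0,6.4,-1],
    [-0.3,-3.2,0,0,-1],
    [-0.3,-3.2,0,0,-1]
  ]
}}

```text
time_s: 13.53
position: [0.4807, 0.0689, 0.1282]
tcp_rot: [-3.139, -0.022, 3.005]
wrist_force: [1.0, -0.2, -4.3]
opening: 0.544
gripper_force: 40.0
```

Request:
{"op": "jog_arm", "data": {
  "motion": [
    [-0.3,-3.2,0,0,-1],
    [-0.3,-3.2,0,0,-1],
    [-0.3,-3.2,0,0,-1],
    [-0.3,-3.2,0,0,-1],
    [-0.3,-3.2,0,0,-1],
    [-0.3,-3.2,0,0,-1],
    [-0.3,-3.2,0,0,-1],
    [-0.3,-3.2,0,0,-1],
    [-0.3,-3.2,0,0,-1],
    [-0.3,-3.2,0,0,-1]
  ]
}}

```text
time_s: 14.37
position: [0.4654, -0.2533, 0.1281]
tcp_rot: [-3.141, -0.022, 3.002]
wrist_force: [0.2, 1.0, -4.6]
opening: 0.544
gripper_force: 40.0
```

Request:
{"op": "jog_arm", "data": {
  "motion": [
    [-0.3,-3.2,0,0,-1],
    [-0.2,-3.2,0,0,-1],
    [0,0,0,0,-1],
    [0,0,0,0,-1]
  ]
}}

```text
time_s: 14.7
position: [0.4614, -0.3172, 0.1276]
tcp_rot: [-3.141, -0.023, 2.998]
wrist_force: [-0.1, 0.8, -5.2]
opening: 0.546
gripper_force: 40.0
```

```bash
python3 - <<'E'
from h import *
o=readout.get_obs(); print(o['position'].round(4),o['tcp_rot'].round(3),o['opening'],o['wrist_force'])
o=go(.4625,-.317,.0185,-188)
E
```

```text
[ 0.4614 -0.3172  0.1276] [-3.141 -0.023  2.998] 0.5455802096483037 [-0.06993307  0.83811238 -5.15375933]
turn -0.2 shift [-0.36  0.04 10.91]
```

Request:
{"op": "jog_arm", "data": {
  "motion": [
    [-0.2,0,3,0,-1],
    [-0.16,0,3,0,-1],
    [0,0,2,0,-1],
    [0,0,1.5,0,-1],
    [0,0,0.8,0,-1],
    [0,0,0.3,0,-1],
    [0,0,0,0,-1],
    [0,0,0,0,-1]
  ]
}}

```text
time_s: 15.37
position: [0.4654, -0.3166, 0.0243]
tcp_rot: [-3.139, -0.018, 3.003]
wrist_force: [0.3, -0.5, -4.6]
opening: 0.547
gripper_force: 40.0
```

Request:
{"op": "jog_arm", "data": {
  "motion": [
    [0.2,0,0.3,0,-1],
    [0,0,0.2,0,-1],
    [0,0,0.1,0,-1],
    [0,0,0,0,-1],
    [0,0,0,0,-1]
  ]
}}

```text
time_s: 15.78
position: [0.4627, -0.3165, 0.0178]
tcp_rot: [-3.139, -0.019, 3.002]
wrist_force: [0.2, 0.7, -4.0]
opening: 0.543
gripper_force: 40.0
```

Request:
{"op": "jog_arm", "data": {
  "motion": [
    [0,0,0.05,0,-1],
    [0,0,0,0,-1],
    [0,0,0,0,0.3],
    [0,0,0,0,0.3],
    [0,0,0,0,0.3],
    [0,0,0,0,0.3],
    [0,0,-2,0,0.3],
    [0,0,-3,0,0.3],
    [0,0,-4,0,0.3],
    [0,0,-4,0,1]
  ]
}}

```text
time_s: 16.62
position: [0.4645, -0.3164, 0.148]
tcp_rot: [-3.14, -0.021, 3.002]
wrist_force: [2.2, -0.2, 0.2]
opening: 0.671
gripper_force: 0.0
```

Request:
{"op": "jog_arm", "data": {
  "motion": [
    [0,0,-3,-7,1],
    [0,0,0,-7,1],
    [0,0,0,-7,1],
    [0,0,0,-7,1],
    [0,0,0,-7,1],
    [0,0,0,-7,1],
    [0,0,0,-7,1],
    [0,0,0,-7,1],
    [0,0,0,-7,1],
    [0,0,0,-7,1]
  ]
}}

```text
time_s: 17.45
position: [0.4657, -0.3165, 0.1771]
tcp_rot: [3.125, -0.008, -2.053]
wrist_force: [0.4, 0.1, -0.4]
opening: 0.997
gripper_force: 0.0
```

Request:
{"op": "jog_arm", "data": {
  "motion": [
    [0,0,0,-7,1],
    [0,0,0,-7,1],
    [0,0,0,0,1],
    [0,0,0,0,1]
  ]
}}

```text
time_s: 17.78
position: [0.4656, -0.3165, 0.1771]
tcp_rot: [3.123, -0.004, -1.818]
wrist_force: [-0.5, 0.4, -0.5]
opening: 0.999
gripper_force: 0.0
```

```bash
python3 - <<'E'
from h import *
o=readout.get_obs(); print(o['position'].round(4),o['tcp_rot'].round(3),o['joints'].round(2))
o=go(.487,.25,.2,-103)
im,K,D,T,c=cam('wrist');cv2.imwrite('pics/w5.png',im)
E
```

```text
[ 0.4656 -0.3165  0.1771] [ 3.123 -0.004 -1.818] [-0.31  0.33 -0.2   0.01 -1.06  0.06]
turn -1.2 shift [-55.67  10.71  -2.3 ]
```

View pics/w5.png

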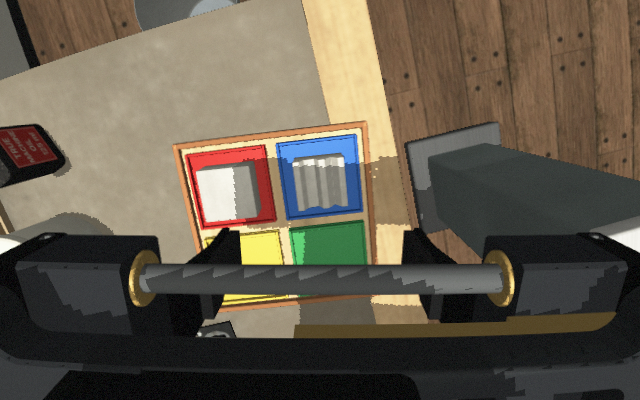

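Flat sits within red (228,190) and grooved within blue (320,180). On to the vee block.

Request:
{"op": "jog_arm", "data": {
  "motion": [
    [0,0,0,-1.2,1],
    [-3.4,0.65,0,0,1],
    [-3.4,0.65,0,0,1],
    [-3.4,0.65,0,0,1],
    [-3.4,0.65,0,0,1],
    [-3.4,0.65,0,0,1],
    [-3.4,0.65,0,0,1],
    [-3.4,0.65,0,0,1],
    [-3.4,0.65,0,0,1],
    [-3.4,0.65,0,0,1]
  ]
}}

```text
time_s: 18.67
position: [0.4761, -0.0034, 0.1773]
tcp_rot: [3.123, -0.003, -1.794]
wrist_force: [-0.2, -0.4, -0.6]
opening: 1.005
gripper_force: 0.0
```

Request:
{"op": "jog_arm", "data": {
  "motion": [
    [-3.4,0.65,0,0,1],
    [-3.4,0.65,0,0,1],
    [-3.4,0.65,0,0,1],
    [-3.4,0.65,0,0,1],
    [-3.4,0.65,0,0,1],
    [-3.4,0.65,0,0,1],
    [-3.4,0.65,0,0,1],
    [-2,0.65,0,0,1],
    [0,0,0,0,1],
    [0,0,0,0,1]
  ]
}}

```text
time_s: 19.5
position: [0.4823, 0.2589, 0.1768]
tcp_rot: [3.122, -0.004, -1.792]
wrist_force: [0.1, -1.0, 1.1]
opening: 0.998
gripper_force: 0.0
```

```bash
python3 - <<'E'
from h import *
o=readout.get_obs(); print(o['position'].round(4),o['tcp_rot'].round(3),o['joints'].round(2))
o=go(.487,.32,.14,-103)
im,K,D,T,c=cam('wrist');cv2.imwrite('pics/w6.png',im);np.savez('w6.npz',im=im,K=K,D=D,T=T)
E
```

```text
[0.4823 0.2589 0.1768] [ 3.122 -0.004 -1.792] [ 0.78  0.3  -0.23 -0.02 -1.05 -0.99]
turn 0.3 shift [-6.07  0.85  3.67]
```

View pics/w6.png

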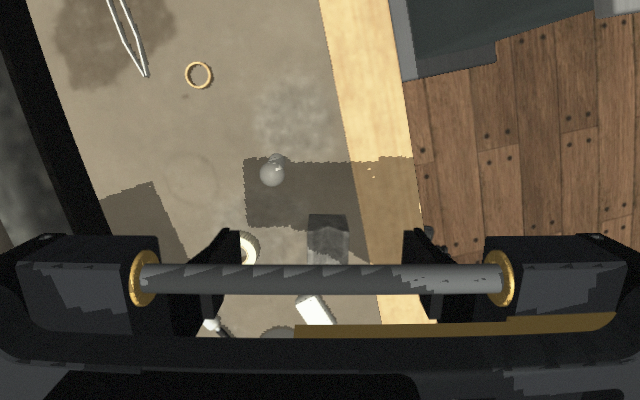

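The vee block (327,238) lies square to the fingers, and the bright punch is at (272,172). Descend with the fingers partly open.

Request:
{"op": "jog_arm", "data": {
  "motion": [
    [-3,0.45,0,0,0.5],
    [-3,0.4,0,0,0.5],
    [0,0,3,0,0.5],
    [0,0,3,0,0.5],
    [0,0,0,0,0.5],
    [0,0,0,0,0.5]
  ]
}}

```text
time_s: 20.05
position: [0.4861, 0.3165, 0.1162]
tcp_rot: [3.121, -0.007, -1.795]
wrist_force: [0.3, 0.1, 0.3]
opening: 0.758
gripper_force: 0.0
```

```bash
python3 - <<'E'
from h import *
d=np.load('w6.npz')
o=readout.get_obs(); print(o['position'].round(4),o['tcp_rot'].round(3),o['opening'])
o=go(.487,.32,.01,-103)
print(px2w([(307,222),(347,222),(272,175)],.05,d['K'],d['D'],d['T']).round(4))
im,K,D,T,c=cam('wrist');cv2.imwrite('pics/w7.png',im)
E
```

```text
[0.4861 0.3165 0.1162] [ 3.121 -0.007 -1.795] 0.757599512387894
turn 0.2 shift [-0.44 -0.23 10.61]
[[0.5    0.2878 0.05  ]
 [0.4637 0.2963 0.05  ]
 [0.5202 0.2374 0.05  ]]
```

View pics/w7.png

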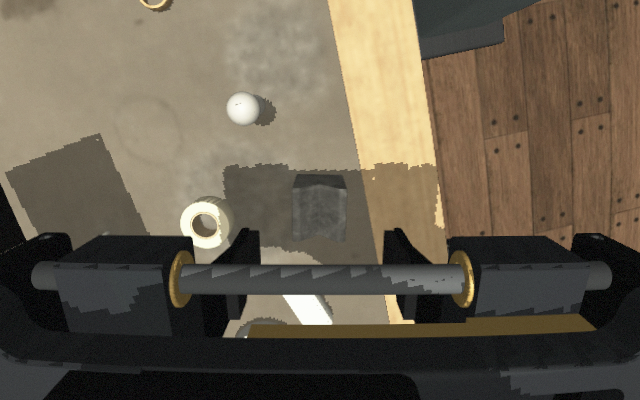

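Vee centred at column 320, tape roll (205,222) clear of the fingers.

Request:
{"op": "jog_arm", "data": {
  "motion": [
    [-0.2,-0.1,3,0,0.5],
    [-0.2,-0.1,3,0,0.5],
    [0,0,2,0,0.5],
    [0,0,1.5,0,0.5],
    [0,0,0.8,0,0.5],
    [0,0,0.2,0,0.5],
    [0,0,0,0,0.5],
    [0,0,0,0,0.5]
  ]
}}

```text
time_s: 20.77
position: [0.4884, 0.3227, 0.0138]
tcp_rot: [3.125, -0.001, -1.794]
wrist_force: [-0.3, 0.0, -0.6]
opening: 0.752
gripper_force: 0.0
```

Request:
{"op": "jog_arm", "data": {
  "motion": [
    [0,0,0,0,-1],
    [0,0,0,0,-1],
    [0,0,0,0,-1],
    [0,0,0,0,-1],
    [0,0,0,0,-1],
    [0,0,0,0,-1],
    [0,0,0,0,-1],
    [0,0,0,0,-1]
  ]
}}

```text
time_s: 21.43
position: [0.4873, 0.322, 0.0123]
tcp_rot: [3.123, -0.003, -1.794]
wrist_force: [-1.2, -0.6, 2.5]
opening: 0.454
gripper_force: 39.8
```

```bash
python3 - <<'E'
from h import *
o=readout.get_obs(); print(o['position'].round(4),o['tcp_rot'].round(3),o['opening'],o['wrist_force'])
x,y,z=o['position'];o=go(x,y,.16);o=go(.48,-.235,.16,-98,o);o=go(.566,-.238,.16,None,o);go(.566,-.238,.018,None,o)
E
```

```text
[0.4873 0.322  0.0123] [ 3.123e+00 -3.000e-03 -1.794e+00] 0.45444082979978523 [-1.1556164  -0.55456063  2.52714377]
turn 0.0 shift [  0.05   0.28 -14.77]
turn -4.8 shift [ 5.526e+01 -7.030e+00 -3.000e-02]
turn 0.0 shift [-0.9  -8.56 -0.16]
turn 0.0 shift [-0.03 -0.27 14.2 ]
```

Request:
{"op": "jog_arm", "data": {
  "motion": [
    [0,0,-2,0,-1],
    [0,0.15,-3,0,-1],
    [0,0.15,-3.5,0,-1],
    [0,0,-3.5,0,-1],
    [0,0,-2.7,0,-1],
    [0,0,0,-4.8,-1],
    [3.2,-0.41,0,0,-1],
    [3.2,-0.41,0,0,-1],
    [3.2,-0.41,0,0,-1],
    [3.2,-0.41,0,0,-1]
  ]
}}

```text
time_s: 22.27
position: [0.4839, 0.1916, 0.1571]
tcp_rot: [3.119, -0.004, -1.71]
wrist_force: [1.1, -0.6, -4.4]
opening: 0.455
gripper_force: 39.8
```

Request:
{"op": "jog_arm", "data": {
  "motion": [
    [3.2,-0.41,0,0,-1],
    [3.2,-0.41,0,0,-1],
    [3.2,-0.41,0,0,-1],
    [3.2,-0.41,0,0,-1],
    [3.2,-0.41,0,0,-1],
    [3.2,-0.41,0,0,-1],
    [3.2,-0.41,0,0,-1],
    [3.2,-0.41,0,0,-1],
    [3.2,-0.41,0,0,-1],
    [3.2,-0.41,0,0,-1]
  ]
}}

```text
time_s: 23.1
position: [0.4801, -0.1304, 0.1573]
tcp_rot: [3.119, -0.001, -1.711]
wrist_force: [0.5, 0.3, -4.8]
opening: 0.46
gripper_force: 39.8
```

Request:
{"op": "jog_arm", "data": {
  "motion": [
    [3.2,-0.41,0,0,-1],
    [3.2,-0.41,0,0,-1],
    [2,-0.41,0,0,-1],
    [0,0,0,0,-1],
    [-0.4,-2.8,0,0,-1],
    [-0.3,-2.8,0,0,-1],
    [-0.2,-2.8,0,0,-1],
    [0,0,0,0,-1],
    [0,0,0,0,-1]
  ]
}}

```text
time_s: 23.85
position: [0.5666, -0.2158, 0.1546]
tcp_rot: [3.118, -0.001, -1.71]
wrist_force: [-0.7, -0.1, -5.9]
opening: 0.457
gripper_force: 39.8
```

```bash
python3 - <<'E'
from h import *
o=readout.get_obs(); print(o['position'].round(4),o['tcp_rot'].round(3),o['opening'],o['wrist_force'])
o=go(.5665,-.238,.021,-98)
E
```

```text
[ 0.5666 -0.2158  0.1546] [ 3.118e+00 -1.000e-03 -1.710e+00] 0.4571431142046994 [-0.72855258 -0.08059615 -5.93132506]
turn 0.0 shift [ 2.19 -0.61 13.35]
```

Request:
{"op": "jog_arm", "data": {
  "motion": [
    [1.1,-0.1,0,0,-1],
    [1.1,-0.1,0,0,-1],
    [0,-0.1,3,0,-1],
    [0,-0.1,3,0,-1],
    [0,-0.1,3,0,-1],
    [0,-0.1,2,0,-1],
    [0,0,1.2,0,-1],
    [0,0,0.5,0,-1],
    [0,0,0,0,-1],
    [0,0,0,0,-1]
  ]
}}

```text
time_s: 24.68
position: [0.5674, -0.2399, 0.0309]
tcp_rot: [3.124, -0.002, -1.71]
wrist_force: [-0.2, -0.3, -4.4]
opening: 0.456
gripper_force: 39.8
```

Request:
{"op": "jog_arm", "data": {
  "motion": [
    [0,0,0.4,0,-1],
    [0,0,0.3,0,-1],
    [0,0,0.15,0,-1],
    [0,0,0,0,-1],
    [0,0,0,0,-1]
  ]
}}

```text
time_s: 25.1
position: [0.5671, -0.2393, 0.0218]
tcp_rot: [3.123, -0.002, -1.71]
wrist_force: [-0.4, 0.9, -4.3]
opening: 0.46
gripper_force: 39.8
```

Request:
{"op": "jog_arm", "data": {
  "motion": [
    [0,0,0.1,0,-1],
    [0,0,0,0,-1],
    [0,0,0,0,-1]
  ]
}}

```text
time_s: 25.35
position: [0.567, -0.2393, 0.0206]
tcp_rot: [3.123, -0.002, -1.71]
wrist_force: [-0.1, 0.6, -5.3]
opening: 0.455
gripper_force: 39.8
```

Request:
{"op": "jog_arm", "data": {
  "motion": [
    [0,0,0.05,0,-1],
    [0,0,0,0,0.2],
    [0,0,0,0,0.2],
    [0,0,0,0,0.2],
    [0,0,0,0,0.2],
    [0,0,-2,0,0.2],
    [0,0,-3.5,0,0.2],
    [0,0,-4,0,0.2],
    [0,0,-4,0,0.2],
    [0,0,-4,0,0.2]
  ]
}}

```text
time_s: 26.18
position: [0.5702, -0.2395, 0.1975]
tcp_rot: [3.123, -0.002, -1.71]
wrist_force: [1.5, 0.1, -1.0]
opening: 0.6
gripper_force: 0.0
```

Request:
{"op": "jog_arm", "data": {
  "motion": [
    [0,3,-1,6.9,0.2],
    [0,3,0,6.9,0.2],
    [0,0,0,6.9,0.2],
    [0,0,0,6.9,0.2],
    [0,0,0,6.9,0.2],
    [0,0,0,6.9,0.2],
    [0,0,0,6.9,0.2],
    [0,0,0,6.9,0.2],
    [0,0,0,6.9,0.2],
    [0,0,0,6.9,0.2]
  ]
}}

```text
time_s: 27.02
position: [0.512, -0.2276, 0.2067]
tcp_rot: [3.137, -0.018, -2.92]
wrist_force: [0.5, -1.1, -0.1]
opening: 0.598
gripper_force: 0.0
```

Request:
{"op": "jog_arm", "data": {
  "motion": [
    [0,0,0,6.9,0.2],
    [0,0,0,6.9,0.2],
    [0,0,0,6.9,0.2],
    [0,0,0,0,0.2],
    [0,0,0,0,0.2]
  ]
}}

```text
time_s: 27.43
position: [0.5119, -0.2276, 0.2066]
tcp_rot: [-3.14, -0.018, 3.011]
wrist_force: [0.7, -1.0, 0.6]
opening: 0.605
gripper_force: 0.0
```

```bash
python3 - <<'E'
from h import *
o=readout.get_obs(); print(o['position'].round(4),o['tcp_rot'].round(3),o['opening'],o['wrist_force'])
o=go(.518,.236,.16,-188)
im,K,D,T,c=cam('wrist');cv2.imwrite('pics/w8.png',im)
E
```

```text
[ 0.5119 -0.2276  0.2066] [-3.14  -0.018  3.011] 0.6045843611857576 [ 0.69159516 -0.98215627  0.56586582]
turn 0.5 shift [ 5.76 46.01  4.67]
```

View pics/w8.png

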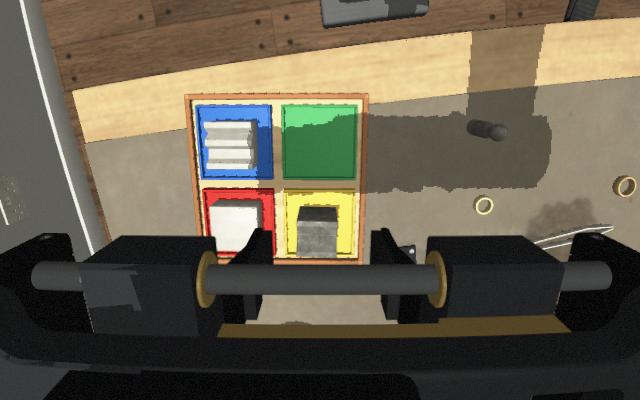

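All three blocks sit in their bins: blue (236,143), red (238,222), yellow (319,228). Now the punch.

Request:
{"op": "jog_arm", "data": {
  "motion": [
    [0.41,3.3,0,0.5,0.2],
    [0.41,3.3,0,0,0.2],
    [0.41,3.3,0,0,0.2],
    [0.41,3.3,0,0,0.2],
    [0.41,3.3,0,0,0.2],
    [0.41,3.3,0,0,0.2],
    [0.41,3.3,0,0,0.2],
    [0.41,3.3,0,0,0.2],
    [0.41,3.3,0,0,0.2],
    [0.41,3.3,0,0,0.2]
  ]
}}

```text
time_s: 28.32
position: [0.5178, 0.1066, 0.2067]
tcp_rot: [-3.14, -0.018, 3.002]
wrist_force: [0.7, -0.4, 0.7]
opening: 0.6
gripper_force: 0.0
```

Request:
{"op": "jog_arm", "data": {
  "motion": [
    [0.41,3.3,1,0,0.2],
    [0.41,3.3,1,0,0.2],
    [0.41,3.3,1,0,0.2],
    [0.41,3,1,0,0.2],
    [0,0,0,0,0.2],
    [0,0,0,0,0.2]
  ]
}}

```text
time_s: 28.82
position: [0.5188, 0.2361, 0.1655]
tcp_rot: [-3.138, -0.02, 3.003]
wrist_force: [0.8, -0.1, -0.0]
opening: 0.602
gripper_force: 0.0
```

```bash
python3 - <<'E'
from h import *
o=readout.get_obs(); print(o['position'].round(4),o['tcp_rot'].round(3),o['opening'])
o=go(.518,.236,.16,-188)
im,K,D,T,c=cam('wrist');cv2.imwrite('pics/w9.png',im);np.savez('w9.npz',im=im,K=K,D=D,T=T)
im=cv2.imread('pics/w9.png')
E
```

```text
[0.5188 0.2361 0.1655] [-3.138 -0.02   3.003] 0.6020306045667794
turn 0.1 shift [ 0.07 -0.02  0.55]
```

View pics/w9.png

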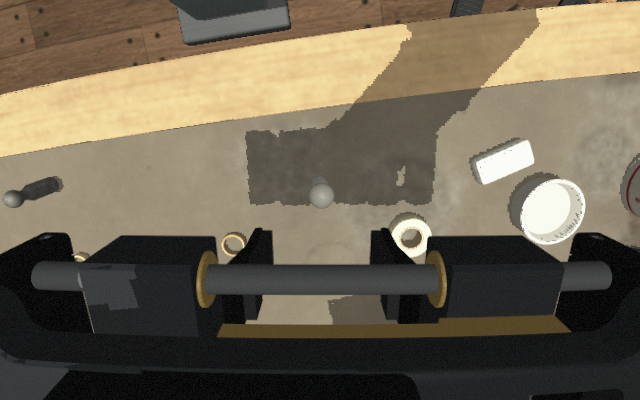

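The ball head is at (321,195), centred between the fingers. The tape roll (411,233) is outside them.

```bash
python3 - <<'E'
from h import *
d=np.load('w9.npz'); p=px2w([(321,195)],.053,d['K'],d['D'],d['T'])[0];print(p.round(4))
go((p[0]+.518)/2,(p[1]+.236)/2,.006,-188)
E
```

```text
[0.5194 0.2353 0.053 ]
turn -0.0 shift [-0.27  0.09 16.02]
```

Request:
{"op": "jog_arm", "data": {
  "motion": [
    [-0.1,0,3,0,0],
    [-0.1,0,3.5,0,0],
    [-0.1,0,3.5,0,0],
    [0,0,3,0,0],
    [0,0,1.5,0,0],
    [0,0,0.8,0,0],
    [0,0,0.5,0,0],
    [0,0,0,0,0],
    [0,0,0,0,0]
  ]
}}

```text
time_s: 29.62
position: [0.5202, 0.2348, 0.0097]
tcp_rot: [-3.141, -0.017, 2.999]
wrist_force: [0.6, 0.5, 0.1]
opening: 0.502
gripper_force: 0.0
```

Request:
{"op": "jog_arm", "data": {
  "motion": [
    [0,0,0,0,-1],
    [0,0,0,0,-1],
    [0,0,0,0,-1],
    [0,0,0,0,-1],
    [0,0,0,0,-1],
    [0,0,0,0,-1],
    [0,0,0,0,-1],
    [0,0,0,0,-1]
  ],
  "force": 20
}}

```text
time_s: 30.28
position: [0.5195, 0.2349, 0.0088]
tcp_rot: [-3.14, -0.018, 2.999]
wrist_force: [-0.2, 0.4, 3.2]
opening: 0.22
gripper_force: 20.0
```

```bash
python3 - <<'E'
from h import *
o=readout.get_obs(); print(o['position'].round(4),o['tcp_rot'].round(3),o['opening']*87)
x,y,z=o['position'];o=go(x,y,.14);o=go(.475,-.226,.14,None,o);go(.475,-.226,z+.008,None,o)
E
```

```text
[0.5195 0.2349 0.0088] [-3.14  -0.018  2.999] 19.169747476019108
turn 0.0 shift [  0.24  -0.02 -13.12]
turn 0.0 shift [-2.140e+00 -4.625e+01  4.000e-02]
turn 0.0 shift [-0.23  0.02 12.32]
```

The opening of 19 mm means the pad edges are on the ball's underside. I'll reopen, go 4 mm lower and grip the shank.

Request:
{"op": "jog_arm", "data": {
  "motion": [
    [0,0,0,0,-0.3],
    [0,0,0,0,-0.3],
    [0,0,0,0,-0.3],
    [0,0,0.2,0,-0.3],
    [0,0,0.2,0,-0.3],
    [0,0,0,0,-0.3],
    [0,0,0,0,-0.3]
  ]
}}

```text
time_s: 30.87
position: [0.519, 0.2345, 0.0039]
tcp_rot: [-3.139, -0.02, 2.999]
wrist_force: [0.7, 0.4, -0.1]
opening: 0.346
gripper_force: 0.0
```

Request:
{"op": "jog_arm", "data": {
  "motion": [
    [0,0,0,0,-1],
    [0,0,0,0,-1],
    [0,0,0,0,-1],
    [0,0,0,0,-1],
    [0,0,0,0,-1],
    [0,0,0,0,-1]
  ],
  "force": 20
}}

```text
time_s: 31.37
position: [0.5192, 0.2346, 0.0044]
tcp_rot: [-3.139, -0.019, 2.999]
wrist_force: [-0.4, -0.0, 0.3]
opening: 0.21
gripper_force: 19.9
```

Request:
{"op": "jog_arm", "data": {
  "motion": [
    [0,0,-1,0,-1],
    [0,0,-2,0,-1],
    [0.2,0,-3,0,-1],
    [0,0,-3,0,-1],
    [0,0,-3,0,-1],
    [0,0,-1.5,0,-1],
    [0,0,0,0,-1],
    [0,0,0,0,-1]
  ]
}}

```text
time_s: 32.03
position: [0.5199, 0.2351, 0.1405]
tcp_rot: [3.141, -0.018, 2.999]
wrist_force: [-0.7, -0.8, -2.2]
opening: 0.212
gripper_force: 20.0
```

```bash
python3 - <<'E'
from h import *
o=readout.get_obs(); P=o['position']; print(P.round(4),o['opening']*87.7)
outs=[]
for n,s in (('scene',70),('wrist',0)):
    im,K,D,T,c=cam(n)
    q=(np.array([P+[0,0,.03]])-T[:3,3])@T[:3,:3]; q=q*[1,-1,-1]
    uv=cv2.projectPoints(q,np.zeros(3),np.zeros(3),K,D)[0].ravel(); print(n,uv.round(0))
    h=60 if n=='scene' else 100
    u,v=int(np.clip(uv[0],h,640-h)),int(np.clip(uv[1],h,400-h))
    outs.append(cv2.resize(im[v-h:v+h,u-h:u+h],(400,400),interpolation=cv2.INTER_CUBIC))
cv2.imwrite('pics/last.png',np.hstack(outs))
E
```

```text
[0.5199 0.2351 0.1405] 18.611694440637386
scene [270. 221.]
wrist [323. 276.]
```

View pics/last.png

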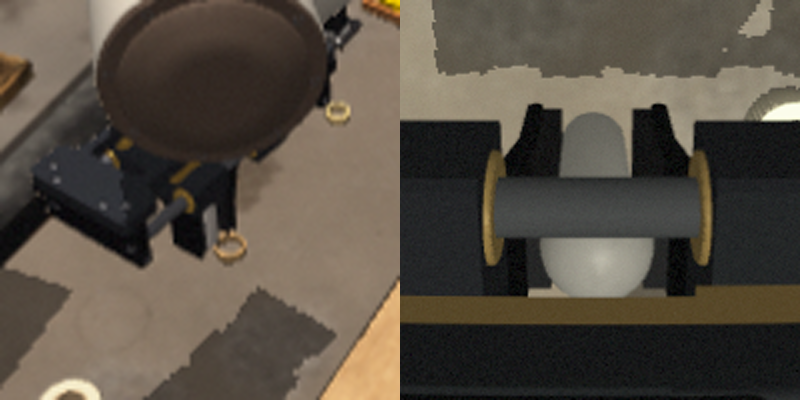

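The wrist view shows the punch held upright between the fingers: foot at column 594, ball at 597 in the composite. I'll check the fore-aft tilt numerically from the foot edge (row about 231).

```bash
python3 - <<'E'
from h import *
o=readout.get_obs(); P=o['position'];im,K,D,T,c=cam('wrist')
f=np.array([P[0],P[1],P[2]-.0044])
a=np.linspace(0,2*np.pi,60); 
for dx in (-.004,0,.004):
    q=(f+[dx,0,0]+np.c_[.008*np.cos(a),.008*np.sin(a),0*a]-T[:3,3])@T[:3,:3]*[1,-1,-1]
    print(dx,cv2.projectPoints(q,np.zeros(3),np.zeros(3),K,D)[0][:,0,1].min())
g=cv2.cvtColor(im,6)[215:250,321].astype(int); print(np.c_[np.arange(215,250),g].T)
o=go(.4755,-.226,.14,-188);go(.4755,-.226,.014,None,o)
E
```

```text
-0.004 222.506555174456
0 229.4359946653337
0.004 236.28292110458906
[[215 216 217 218 219 220 221 222 223 224 225 226 227 228 229 230 231 232
  233 234 235 236 237 238 239 240 241 242 243 244 245 246 247 248 249]
 [ 95 144 146 145 146 145 145 146 147 148 150 146 148 146 144 142 142 110
   96  98  99  99 102 102 101 101 100 104 103 103 103 106 104 108 106]]
turn -0.2 shift [ -2.11 -46.18  -0.07]
turn 0.0 shift [-0.27  0.05 12.6 ]
```

Request:
{"op": "jog_arm", "data": {
  "motion": [
    [-0.15,-3.3,0,0,-1],
    [-0.15,-3.3,0,0,-1],
    [-0.15,-3.3,0,0,-1],
    [-0.15,-3.3,0,0,-1],
    [-0.15,-3.3,0,0,-1],
    [-0.15,-3.3,0,0,-1],
    [-0.15,-3.3,0,0,-1],
    [-0.15,-3.3,0,0,-1],
    [-0.15,-3.3,0,0,-1],
    [-0.15,-3.3,0,0,-1]
  ]
}}

```text
time_s: 33.02
position: [0.4864, -0.0955, 0.1385]
tcp_rot: [-3.139, -0.022, 2.999]
wrist_force: [0.5, 0.7, 0.9]
opening: 0.212
gripper_force: 20.0
```

Request:
{"op": "jog_arm", "data": {
  "motion": [
    [-0.15,-3.3,0,0,-1],
    [-0.15,-3.3,0,0,-1],
    [-0.15,-3.3,0,0,-1],
    [-0.15,-3.3,0,0,-1],
    [0,0,2,0,-1],
    [-0.1,0,3,0,-1],
    [-0.1,0,3,0,-1],
    [0,0,2,0,-1],
    [0,0,0,0,-1],
    [0,0,0,0,-1]
  ]
}}

```text
time_s: 33.85
position: [0.4737, -0.2256, 0.0383]
tcp_rot: [-3.139, -0.024, 2.999]
wrist_force: [-0.1, 0.7, 0.1]
opening: 0.211
gripper_force: 20.0
```

```bash
python3 - <<'E'
from h import *
o=readout.get_obs(); print(o['position'].round(4),o['opening']); go(.4755,-.226,.013)
E
```

```text
[ 0.4737 -0.2256  0.0383] 0.21145693730470103
turn 0.0 shift [-0.25 -0.01  2.52]
```

Request:
{"op": "jog_arm", "data": {
  "motion": [
    [-0.1,0,1,0,-1],
    [0,0,0.8,0,-1],
    [0,0,0.4,0,-1],
    [0,0,0.2,0,-1],
    [0,0,0,0,-1],
    [0,0,0,0,-1]
  ]
}}

```text
time_s: 34.35
position: [0.4757, -0.2258, 0.0162]
tcp_rot: [-3.139, -0.018, 2.999]
wrist_force: [1.4, -0.8, -0.3]
opening: 0.212
gripper_force: 20.0
```

Request:
{"op": "jog_arm", "data": {
  "motion": [
    [0,0,0.2,0,-1],
    [0,0,0.08,0,-1],
    [0,0,0,0,-1],
    [0,0,0,0,-1]
  ]
}}

```text
time_s: 34.68
position: [0.4754, -0.2258, 0.0132]
tcp_rot: [-3.139, -0.019, 2.999]
wrist_force: [0.2, -0.4, 0.1]
opening: 0.211
gripper_force: 20.0
```

Request:
{"op": "jog_arm", "data": {
  "motion": [
    [0,0,0.07,0,-1],
    [0,0,0,0,-1],
    [0,0,0,0,-0.55],
    [0,0,0,0,-0.5],
    [0,0,0,0,-0.4],
    [0,0,0,0,-0.25],
    [0,0,0,0,-0.25],
    [0,0,0,0,-0.25],
    [0,0,0,0,-0.25]
  ]
}}

```text
time_s: 35.43
position: [0.4754, -0.2258, 0.0124]
tcp_rot: [-3.139, -0.019, 2.999]
wrist_force: [0.4, 1.0, 0.1]
opening: 0.369
gripper_force: 0.0
```

Request:
{"op": "jog_arm", "data": {
  "motion": [
    [0,0,-0.5,0,-0.25],
    [0,0,-1,0,-0.25],
    [0,0,-2,0,-0.25],
    [0,0,-2,0,-0.25],
    [0,0,-3,0,-0.25],
    [0,0,-3,0,-0.25],
    [0,0,-3,0,-0.25],
    [0,0,-3,0,-0.25],
    [0,0,-3,0,-0.25],
    [0,0,0,0,-0.25]
  ]
}}

```text
time_s: 36.27
position: [0.4827, -0.2272, 0.2254]
tcp_rot: [-3.137, -0.005, 3.0]
wrist_force: [-0.1, -0.2, 1.1]
opening: 0.376
gripper_force: 0.0
```

Request:
{"op": "jog_arm", "data": {
  "motion": [
    [0,2,0,0,-0.25],
    [0,3,0,0,-0.25],
    [0,3,0,0,-0.25],
    [0,3,0,0,-0.25],
    [0,3,0,0,-0.25],
    [0,0,0,0,-0.25],
    [0,0,0,0,-0.25]
  ]
}}

```text
time_s: 36.85
position: [0.4993, -0.0861, 0.2179]
tcp_rot: [-3.14, -0.018, 3.002]
wrist_force: [0.4, -1.1, -0.2]
opening: 0.374
gripper_force: 0.0
```

```bash
python3 - <<'E'
from h import *
o=readout.get_obs(); print(o['position'].round(4),o['opening'],o['wrist_force'])
for n in ('wrist','top'):
    im,K,D,T,c=cam(n);cv2.imwrite(f'pics/end_{n}.png',im)
    C={'green':(.475,-.226),'red':(.554,-.33),'blue':(.4625,-.317),'yellow':(.566,-.239)}
    hsv=cv2.cvtColor(im,40)
    q=lambda p:cv2.projectPoints((np.array([p])-T[:3,3])@T[:3,:3]*[1,-1,-1],np.zeros(3),np.zeros(3),K,D)[0].ravel().round(0)
    for k,(x,y) in C.items(): print(n,k,q((x,y,.012)))
    # grey (unsaturated) blobs within the green bin
    u,v=q((.475,-.226,.012)).astype(int); h=50 if n=='wrist' else 16
    v0,u0=max(v-h,0),max(u-h,0)
    m=(hsv[v0:v+h,u0:u+h,1]<50).astype('uint8')
    for c in cv2.findContours(m,0,2)[0]:
        if cv2.contourArea(c)>8: r=cv2.boundingRect(c); print('  blob',r[0]+u0,r[1]+v0,r[2:],cv2.contourArea(c))
    print('  expect foot',q((.4755,-.226,.008)),'ball',q((.4755,-.226,.061)))
E
```

```text
[ 0.4993 -0.0861  0.2179] 0.3737984103732302 [ 0.35600053 -1.08020876 -0.19165605]
wrist green [198. 170.]
wrist red [132. 244.]
wrist blue [121. 170.]
wrist yellow [205. 244.]
  blob 170 164 (35, 26) 542.0
  expect foot [199. 169.] ball [180. 179.]
top green [410. 221.]
top red [447. 191.]
top blue [444. 225.]
top yellow [414. 187.]
  blob 394 205 (24, 23) 336.0
  expect foot [410. 221.] ball [414. 220.]
```

The blob spans (170–205, 164–190), which matches a punch standing upright in the green bin. Handing in.

```bash
python3 -c "
from workcell import job_done
print(job_done())"
```

```text
the job is handed in; nothing more can be done
None
```

I handed the job in at about 37 s: the flat block is in red, the grooved block in blue, the V-notched block in yellow and the bright punch upright in green; I never touched the dark punch or the rubber block, and the hand-in gave no verdict.

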